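# Unclamp the pouring plate and wedge its front edge up

## Task

The metal pouring plate has to come up a touch at the front: swing its hold-down clamp fully back, then fetch the wedge, stand it on the bench in front of the plate and push it, thin end first and lying flat on the bench, under the middle of the plate's front edge until that edge is lifted about 3 mm clear of the rails. Keep the dish in its place on the plate, raise the plate with the wedge only (not with the gripper, and not much above those 3 mm), and leave the other things on the bench alone. Finish while still gripping the wedge there, with the plate's front resting on it; do not let go.

Things in the scene. Friction and masses are not known exactly. Their poses are not given: they have to be found in the camera images.
- stand: Grey stand fixed to the bench. Origin on the bench below the middle of the plate's front edge; x to the rear (the way the wedge goes), y to its left, z up. Two rails 11 mm high, x = 6 to 134 mm, 60 to 85 mm either side of the middle; the 120 mm gap between is open down to the bench. Rear and side stops 26 mm high. The clamp's bracket on the right reaches y = -148 mm, 52 mm high.
- plate: Loose bright metal plate, 130 mm (x, front to rear) x 170 mm (y) x 8 mm, about 0.5 kg, lying on the two rails against stops at the rear and sides. Origin at the centre of its underside, 11 mm above the bench, at x = 65 mm in the stand's frame; axes as the stand's.
- lip_left (a point): Left end of the lower front edge of the plate, 80 mm left of the edge's middle; 11 mm above the bench while the plate lies on the rails. It rises as the plate is wedged.
- lip_right (a point): Right end of the lower front edge of the plate, 80 mm right of the edge's middle; 11 mm above the bench while the plate lies on the rails.
- clamp (a joint): Toggle clamp; hinge along the stand's x, pivot at x 35, y -112, z 42 mm in its frame. 0 = clamped: arm level, its foot on the plate's right side, handle straight up. Grows as the handle swings outward (stand's -y) to the stop at 1.55 rad: handle level, arm up. Over-centre by its weight: about 1 N at the grip starts it; from about 0.6 rad it falls fully back by itself and stays.
- clamp_grip (a point): Point on the axis of the clamp's handle, in its black grip, 70 mm from the pivot. The handle is a 12 mm square bar with a round black grip, 22 mm in diameter, from 52 to 86 mm from the pivot; its end stands 128 mm above the bench when clamped.
- wedge: Loose black wedge, 120 x 44 mm, 0.14 kg, flat on the bench, with an upright 20 x 20 mm grip post, top at 75 mm. Origin on the bench under the post's centre; x points to the thin end at +100 mm, thick end at -20 mm. Top slopes 1 in 5, from 3 mm high (thin end) to 27 mm. It meets the resting plate edge when its origin is 60 mm in front of it; each 5 mm more lifts the edge 1 mm.
- wedge_tip (a point): Middle of the thin end of the wedge, at its underside.
- dish: Closed Petri dish, 92 mm in diameter, 19 mm high, standing loose on the plate. Origin at the centre of its underside.
- stopper: Pale silicone stopper, 34 mm wide, 26 mm high, standing loose on the bench; bystander. Origin at the centre of its underside.
- glass_cap: Glass lamp cap, 34 mm wide, 41 mm high, standing loose on the bench; bystander. Origin at the centre of its underside.
- bottle: White sample bottle, 51 mm in diameter, 100 mm high, standing loose on the bench; bystander. Origin at the centre of its underside.

How it is judged:
On the way, in this order (a step that is already met when the one before it is completed fails the run):
1. the clamp is swung fully back (value of joint clamp above 1.35 rad), for 0.2 s.
2. the wedge's thin end is under the plate's front edge, flat on the bench (x of wedge_tip in the frame of stand above 0.01 m and height (world z) of wedge_tip below 0.006 m and y of wedge_tip in the frame of stand between -0.035 and 0.035 m), for 0.1 s.
At the end, for the whole second after the job is handed in: Clamp over 1.35 rad; both ends of the plate's front edge 1.5 to 6 mm off the rails, plate within 7 mm of its place, dish on it; wedge flat (5 mm, 0.07 rad) within 30 mm of the middle, carrying the plate (0.5 N), gripped by the fingers (1 N), fingers off the plate; all still (value of joint clamp above 1.35 rad and z of lip_left in the frame of stand between 0.0125 and 0.017 m and z of lip_right in the frame of stand between 0.0125 and 0.017 m and x of plate in the frame of stand above 0.058 m and y of wedge_tip in the frame of stand between -0.03 and 0.03 m and contact force between wedge and plate above 0.5 N and contact force between the fingers and wedge above 1 N and contact force between the fingers and plate below 0.2 N and height (world z) of wedge below 0.005 m and angle between wedge's own z axis and vertical below 0.07 rad and linear speed of each of plate, wedge below 0.01 m/s and z of dish in the frame of plate between 0.006 and 0.011 m); the arm keeps its last pose, push and grip.
It fails at once if the plate's front edge raised more than 10 mm off the rails (z of any of lip_left, lip_right in the frame of stand above 0.021 m).
It fails at once if the gripper or arm bears on the plate (over 3 N) (contact force between any of the fingers, the arm and plate above 3 N).
It fails at once if the dish moved more than 20 mm (distance of dish from where it was at the start of the episode above 0.02 m).
It fails at once if a bystander moved more than 30 mm (distance of any of stopper, glass_cap, bottle from where it was at the start of the episode above 0.03 m).
It also fails if it takes over 64 s, if anything falls off the work surface, if the arm or the gripper's body presses on something with over 40 N, if the wrist force passes 120 N, or if a joint passes its speed limit or range.

## Robot

A 7-joint arm with a two-finger parallel gripper is mounted at the origin on a cart in front of the work surface, level with it; the furniture and walls round the work are solid. World frame = base frame: x ahead of the robot, y to its left, z up, the work surface at z = 0. Lengths are in m, angles in rad, forces in N, time in s.
With the tool pointing down it reaches from about 0.425 to 0.875 m from the base axis. Payload 4.7 kg.
Tool frame: the origin (TCP) lies between the finger pads; the fingertips stand 22 mm ahead of it and the grasp point (between the pads) lies 3 mm ahead of it (bot.tcp_to_tips is the distance from the TCP to the fingertips, in m); z points along the fingers, y is the line along which they close (so a half turn about z gives the same grasp; the last joint's range is limited). The gripper opens to 85 mm and grips with 20 to 120 N. Pads are 22 mm wide; open, the fingers measure 114 mm over their backs; the gripper's body (76 mm by 85 mm) begins 54 mm behind the grasp point. The pads swing forward as they close: fully open they stand 13 mm farther back than shut.
Start: joints at [1.314, 0.321, -0.07, 1.45, 0.023, 1.371, -0.057], TCP at [0.174, -0.626, 0.253] pointing down, gripper open.
Joint ranges: [-2.86, 2.86], [-0.3, 2.09], [-1.38, 1.24], [0.06, 2.45], [-1.56, 4.7], [0.09, 2.05], [-2.69, 2.69]. Speed limits (rad/s): [2.57, 2.57, 3.14, 3.14, 3.14, 3.14, 3.14].

## Interface

Orientations are given as [roll, pitch, yaw] about the fixed x, y, z axes, in that order (R = Rz(yaw) Ry(pitch) Rx(roll)).
In Python, from workcell import bot gives the robot as it stands. The module is installed in compiled form; this text tells all that it offers.
- The arm moves only by the tool play_rows, never from a script. Its argument "series" is a list that holds one entry, the list of rows, each a list of 6 numbers: the shift along the tool's x, y, z in m, then the turn, a rotation vector about the tool's x, y, z in rad. In form: [[[x, y, z, wx, wy, wz], ...]]. A call has 1 to 10 rows; each row shifts and turns the commanded pose from where the row before left it, along the tool's axes as they then stand; what a row does not reach is not made up. A row lasts 1/8 s, in which the tool goes at most 62.5 mm and 10.7 degrees, less where a joint would pass 70% of its speed; a pose out of reach is approached as far as the arm can. A call is refused whole if a number of a shift passes 0.0625 or a number of a turn 0.188, either way. A call with a gripper value outside its range is refused whole. "grip" is the opening in per cent of the stroke, from 0 (shut) to 100 (fully open), set as the call begins (left out, the last holds). The fingers move at their own pace and stop on an object; "squeeze" is the grip in N (left out, the last holds). Time passes only in rows, so rows that do not move let the fingers close. It gives the time, the measured TCP pose, the force, the opening and the grip force at its end, in the units of the state.
- bot.state(): the state, without advancing time (a new reading comes with each control period).
- bot.get_image(name): name is "side" or "top" or "wrist"; returns a dict with "color" (480x640x3 uint8, blue, green, red), "fov_y" (degrees; the focal length in pixels is half the picture's height over the tangent of half this angle, whatever the lens; pixels are square), "cx", "cy" (the principal point, pixels), "extrinsics" (4x4, takes a point from world to camera coordinates). Camera axes: x right, y down, z forward; pixel columns grow to the right and rows downward; lengths in m; the calibration is good to about 2 mm. A picture is of the moment at which its call begins. There is no depth.
- bot.finish_job(): hands the job in; it is judged then, once.
The state is a dict: "t": time; "qpos": joint angles; "dq": joint speeds; "joint_efforts": joint torques, N m; "eef_pos": TCP position; "orientation": TCP orientation; "ft_force": force on the tool from outside, world axes, zero at the start; "moment": the same for the moment, N m; "opening": finger opening in m; "grasp_force": force on a finger pad.
Only numpy, scipy, OpenCV 4.12 (cv2) and the standard library are available. Lean on these libraries where they do the work, as an engineer would, in place of code of your own. Each camera call takes 0.05 s, during which the arm holds its last target. There are 200 camera calls.

## Working session

There is one attempt and no reset: what is moved stays moved. The work goes in short steps, Python scripts to look and compute and a tool call to move; the robot and the scene stay as the last step left them, time stands still between calls to the robot, and variables do not carry over. Pictures are saved under pics/ and viewed, at most 10 in all, crops included, and the job is handed in when it is done.

Besides the shell and the picture viewer there is one more tool, called after "Request:" as a command line: name --argument value ..., lists and objects as JSON in quotes. play_rows: Moves the arm, as the interface text tells. Its arguments: {"type":"object","properties":{"series":{"type":"array"},"grip":{"type":"number"},"squeeze":{"type":"number"}},"required":["series"]}

```bash
mkdir -p pics; cat > h.py <<'E'
import numpy as np, cv2
from workcell import bot
def grab(n):
    d=bot.get_image(n); np.savez(f'{n}.npz',**{k:np.array(v) for k,v in d.items()}); return d
def load(n): return dict(np.load(f'{n}.npz'))
def ray(d,u,v):
    f=240/np.tan(np.radians(float(d['fov_y']))/2)
    E=np.array(d['extrinsics']);R=E[:3,:3];t=E[:3,3]
    return -R.T@t, R.T@np.array([(u-d['cx'])/f,(v-d['cy'])/f,1])
def plane(d,u,v,z):
    c,r=ray(d,u,v); return c+r*(z-c[2])/r[2]
def proj(d,p):
    f=240/np.tan(np.radians(float(d['fov_y']))/2)
    E=np.array(d['extrinsics']);q=E[:3,:3]@np.array(p)+E[:3,3]
    return q[0]/q[2]*f+d['cx'],q[1]/q[2]*f+d['cy']
E
python3 - <<'E'
from h import *
print(bot.state())
for n in ['top','side']:
    d=grab(n); cv2.imwrite(f'pics/{n}0.png',d['color']); print(n,ray(d,320,240),d['fov_y'])
E
```

```text
{'t': 0.0, 'qpos': array([ 1.31411379,  0.32180113, -0.07011413,  1.45169395,  0.02258513,
        1.37081386, -0.05690506]), 'dq': array([ 1.84528287e-06, -8.81393703e-04,  1.74902727e-03,  5.04660197e-04,
       -1.06584286e-03, -1.05949175e-03, -1.13027485e-03]), 'joint_efforts': array([-2.23307202e-04, -4.93582141e+01, -3.82075980e-01, -3.14331937e+01,
        1.31207230e-02,  1.15751760e-02,  3.35916775e-05]), 'eef_pos': array([ 0.17370521, -0.6258296 ,  0.25222839]), 'orientation': array([-3.13966527e+00,  7.69292353e-05,  2.70833477e-01]), 'ft_force': array([-0.20878943,  0.20646277,  0.29160747]), 'moment': array([-0.00037814,  0.02700615, -0.00576736]), 'grasp_force': 0.0, 'opening': 0.08545810612566013}
top (array([0.38524646, 0.01229515, 1.22316524]), array([ 0.15384703, -0.03184263, -0.98762194])) 52.087581765698175
side (array([0.25998693, 0.77204392, 0.47221121]), array([ 0.33452735, -0.83870779, -0.42973018])) 54.62993571764408
```

View pics/top0.png

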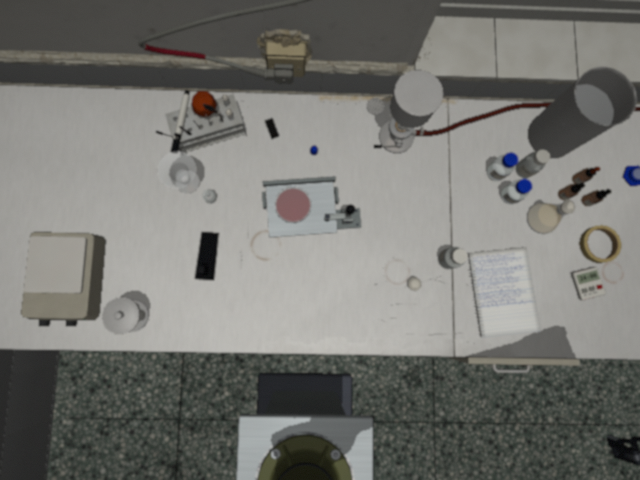

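View pics/side0.png

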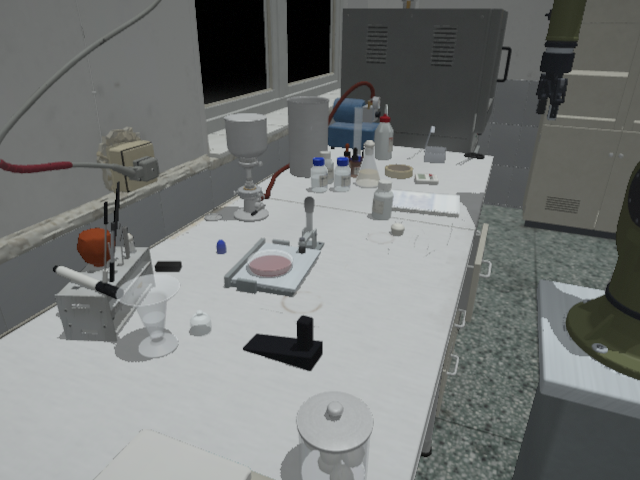

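Top: plate spans about (264–338, 180–236), its clamp is at (347,215), the wedge at (207,256), the bottle at (453,257) and the stopper at (413,283). Side: the wedge post is near (305,333), with its thin end at (246,349); the clamp grip is near (309,205). Next I'll measure these, with an enlarged crop.

```bash
python3 - <<'E'
from h import *
d=load('top'); im=d['color']
c=cv2.resize(im[160:300,180:380],None,fx=4,fy=4,interpolation=cv2.INTER_CUBIC)
s=load('side'); c2=cv2.resize(s['color'][180:380,200:350],None,fx=2.8,fy=2.8,interpolation=cv2.INTER_CUBIC)
cv2.imwrite('pics/crop0.png',c); cv2.imwrite('pics/crop1.png',c2)
g=im.max(2)
m=np.zeros_like(g); m[225:290,185:230]=(g[225:290,185:230]<70)*255
cs=max(cv2.findContours(m,0,2)[0],key=cv2.contourArea)
r=cv2.minAreaRect(cs);print('wedge',r)
for p in cv2.boxPoints(r): print(p,plane(d,*p,0),plane(d,*p,.027))
for n,u,v,z in [('plFL',267,236,.019),('plFR',338,233,.019),('plRL',264,181,.019),('plRR',336,178,.019),('clampgrip',350,209,.125),('bottle',453,257,.1),('stopper',413,283,.026),('cap',210,196,.04)]: print(n,plane(d,u,v,z))
E
```

```text
wedge ((206.5426788330078, 255.61585998535156), (17.558616638183594, 46.38124465942383), 6.34019136428833)
[195.25609 277.69513] [0.47477263 0.27967964 0.        ] [0.47279644 0.27377743 0.027     ]
[200.37804 231.59756] [0.59053394 0.27352864 0.        ] [0.58600245 0.2677622  0.027     ]
[217.82927 233.53659] [0.58657632 0.22975498 0.        ] [0.58213219 0.2249548  0.027     ]
[212.70732 279.63416] [0.47082244 0.23658009 0.        ] [0.46893345 0.23162925 0.027     ]
plFL [0.57997139 0.10499369 0.019     ]
plFR [ 0.59145392 -0.07109741  0.019     ]
plRL [0.72034033 0.11729966 0.019     ]
plRR [ 0.73289411 -0.06451681  0.019     ]
clampgrip [ 0.62971381 -0.0907126   0.125     ]
bottle [ 0.52704157 -0.33354464  0.1       ]
stopper [ 0.47023647 -0.25578474  0.026     ]
cap [0.67304848 0.24643329 0.04      ]
```

View pics/crop0.png

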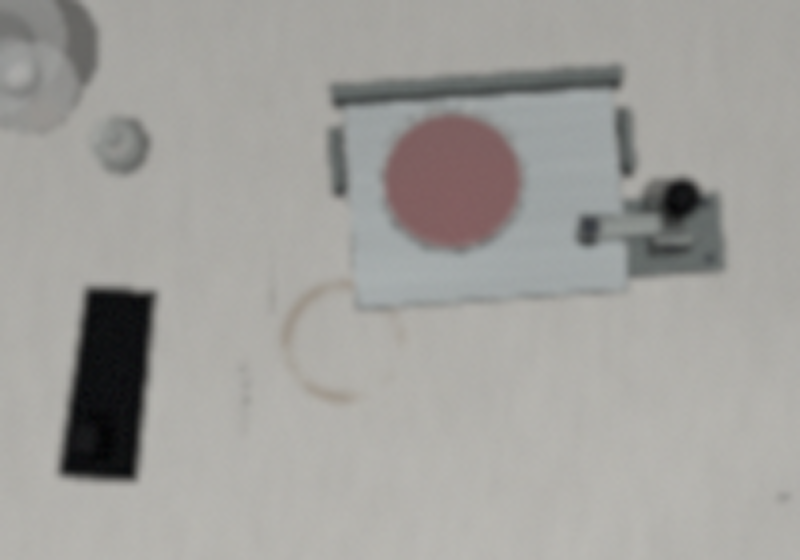

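View pics/crop1.png

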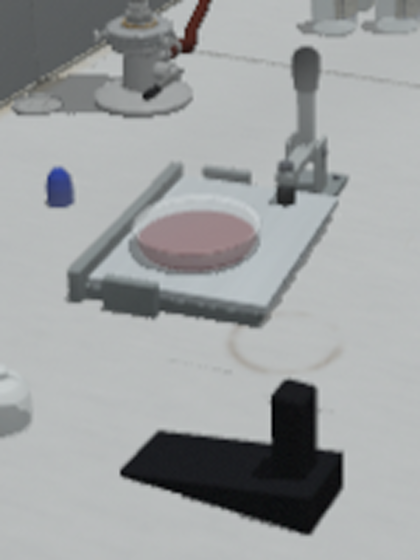

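Crop (×4, offset 180,160): plate corners are FL (357,308), FR (628,289), RL (347,107), RR (613,90). The black grip is at (681,196), the wedge's thin end runs (88,290)–(155,293), its thick end (62,472)–(136,478), and its post top is near (90,440). Side crop (×2.8): post top centre is at (296,390), grip end at (306,52).

```bash
python3 - <<'E'
from h import *
d=load('top'); s=load('side')
P=lambda x,y,z: plane(d,180+(x+.5)/4-.5,160+(y+.5)/4-.5,z)
S=lambda x,y,z: plane(s,200+x/2.8,180+y/2.8,z)
FL,FR,RL,RR=[P(*p,.019) for p in[(357,308),(628,289),(347,107),(613,90)]]
for p in (FL,FR,RL,RR): print(p)
print('w',np.linalg.norm(FL-FR),'d',np.linalg.norm(FL-RL),np.linalg.norm(FR-RR))
v=FL-FR; a=np.arctan2(-v[0],v[1]); v2=(RL-FL+RR-FR)
v3=RL-RR
print('yaw front',a,'rear',np.arctan2(-v3[0],v3[1]),'sides',np.arctan2(v2[1],v2[0]))
O=(FL+FR)/2;print('O',O)
print('grip top',P(681,196,.128))
R=np.array([[np.cos(a),-np.sin(a)],[np.sin(a),np.cos(a)]])
print('grip pred',O[:2]+R@[.035,-.112])
print('side FL,FR', S(258,326,.011), S(337,198,.019),'side grip top',S(306,50,.128))
tipa,tipb=P(88,290,.003),P(155,293,.003); ka,kb=P(62,472,.0),P(136,478,.0)
print('wedge',tipa,tipb,ka,kb,'w',np.linalg.norm(tipa-tipb))
t=(tipa+tipb)/2;k=(ka+kb)/2;u=t-k;print('len',np.linalg.norm(u),'yaw',np.arctan2(u[1],u[0]),'post',k+u/np.linalg.norm(u)*.02)
print('tip w yaw',np.arctan2(-(tipa-tipb)[0],(tipa-tipb)[1]))
print('post top',P(90,440,.075),'side',S(296,392,.075))
E
```

```text
[0.57850611 0.10030962 0.019     ]
[ 0.59422061 -0.06763565  0.019     ]
[0.70652847 0.11085058 0.019     ]
[ 0.72189048 -0.05671063  0.019     ]
w 0.16867886596011122 d 0.12845558489706835 0.1281364587491293
yaw front 0.09329753510488606 rear 0.09142441095612568 sides 0.08375600572253898
O [0.58636336 0.01633698 0.019     ]
grip top [ 0.62991572 -0.09013898  0.128     ]
grip pred [ 0.63164532 -0.09191524]
side FL,FR [0.57561967 0.1157976  0.011     ] [ 0.59185059 -0.06276339  0.019     ] side grip top [ 0.62712793 -0.08422208  0.128     ]
wedge [0.58876167 0.26971472 0.003     ] [0.58779227 0.22794657 0.003     ] [0.47493939 0.28001109 0.        ] [0.4721227  0.23438988 0.        ] w 0.041779398354887344
len 0.1150898790626712 yaw -0.07281338338294256 post [0.49347128 0.25574599 0.00052133]
tip w yaw -0.02320491837646361
post top [0.48834171 0.24849306 0.075     ] side [0.48649434 0.25696579 0.075     ]
```

Measured sizes match (plate 169×128 mm, wedge 115×42 mm, clamp grip 2 mm from prediction). Stand origin ≈ (0.586, 0.016), yaw ≈ 0.09. Now I'll close the fingers, turn the tool parallel to the stand and travel to the plate side of the handle.

Request:
play_rows --series '[[[0,0,0,0,0,0.18],[0.036,-0.0387,0,0,0,0],[0.036,-0.0387,0,0,0,0],[0.036,-0.0387,0,0,0,0],[0.036,-0.0387,0,0,0,0],[0.036,-0.0387,0,0,0,0],[0.036,-0.0387,0,0,0,0],[0.036,-0.0387,0,0,0,0],[0.036,-0.0387,0,0,0,0],[0.036,-0.0387,0,0,0,0]]]' --grip 0

```text
t: 1.35
eef_pos: [0.4655, -0.2486, 0.2531]
orientation: [3.141, 0.0, 0.091]
ft_force: [-0.1, -1.1, 0.1]
opening: -0.0001
grasp_force: 0.0
```

Request:
play_rows --series '[[[0.036,-0.0387,0,0,0,0],[0.036,-0.0387,0,0,0,0],[0.036,-0.0387,0,0,0,0],[0.036,-0.0387,0,0,0,0],[0.034,-0.0387,0,0,0,0],[0,0,0,0,0,0],[0,0,0,0,0,0]]]'

```text
t: 2.22
eef_pos: [0.6242, -0.0419, 0.2526]
orientation: [3.141, 0.002, 0.091]
ft_force: [-0.1, -0.7, -0.4]
opening: 0.0002
grasp_force: 0.0
```

Request:
play_rows --series '[[[0,0,0.045,0,0,0],[0,0,0.045,0,0,0],[0,0,0.045,0,0,0],[0,0,0,0,0,0],[0,0.01,0,0,0,0],[0,0.01,0,0,0,0],[0,0.01,0,0,0,0],[0,0.01,0,0,0,0]]]'

```text
t: 3.22
eef_pos: [0.6291, -0.0817, 0.1195]
orientation: [3.141, -0.002, 0.091]
ft_force: [1.0, 1.1, 1.1]
opening: 0.0002
grasp_force: 0.5
```

Request:
play_rows --series '[[[0,0.009,0,0,0,0],[0,0.009,0,0,0,0],[0,0.009,0,0,0,0],[0,0.009,0,0,0,0],[0,0.006,0,0,0,0],[0,0,0,0,0,0],[0,0,0,0,0,0],[0,0,0,0,0,0],[0,0,0,0,0,0]]]'

```text
t: 4.35
eef_pos: [0.6321, -0.1225, 0.1184]
orientation: [3.142, -0.0, 0.091]
ft_force: [1.3, -0.3, -1.0]
opening: 0.0001
grasp_force: 0.0
```

```bash
python3 - <<'E'
from h import *
s=grab('side'); cv2.imwrite('pics/side1.png',cv2.resize(s['color'][160:380,180:400],None,fx=2.7,fy=2.7))
E
```

```text
(no output)
```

View pics/side1.png

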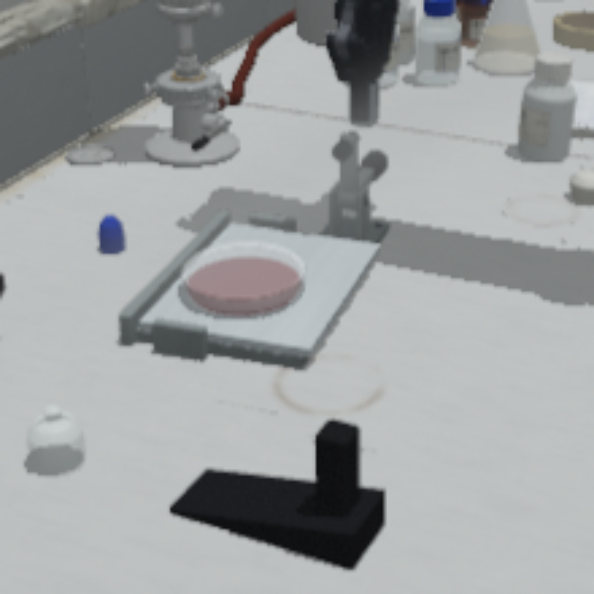

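The side picture shows the clamp fully back: its arm is up at (347,140) and the grip is end-on at (375,160). Plate, dish and wedge are unmoved. I'll go above the wedge post and check it with the wrist camera.

Request:
play_rows --series '[[[0,0,-0.04,0,0,0],[0,0,-0.04,0,0,0],[-0.0136,-0.0486,0,0,0,0],[-0.0136,-0.0486,0,0,0,0],[-0.0136,-0.0486,0,0,0,0],[-0.0136,-0.0486,0,0,0,0],[-0.0136,-0.0486,0,0,0,0],[-0.0136,-0.0486,0,0,0,0],[-0.0136,-0.0486,0,0,0,0],[-0.0136,-0.0486,0,0,0,0]]]' --grip 85

```text
t: 5.65
eef_pos: [0.4878, 0.2559, 0.1986]
orientation: [3.141, -0.001, 0.091]
ft_force: [0.7, -0.3, 0.6]
opening: 0.0726
grasp_force: 0.0
```

Request:
play_rows --series '[[[0,0,0,0,0,0.15],[0,0,0,0,0,0],[0,0,0,0,0,0]]]'

```text
t: 6.02
eef_pos: [0.4889, 0.2536, 0.1982]
orientation: [3.141, -0.0, -0.058]
ft_force: [0.2, -0.2, -0.1]
opening: 0.0727
grasp_force: 0.0
```

```bash
python3 - <<'E'
from h import *
w=grab('wrist'); cv2.imwrite('pics/wrist1.png',w['color']); st=bot.state(); print(st['eef_pos'],st['orientation'])
for p in [(.489,.255,.075),(.589,.249,.0)]: print(proj(w,p))
print(ray(w,320,240))
E
```

```text
[0.48893749 0.25349387 0.19822016] [ 3.14117749e+00 -8.45567546e-05 -5.89974814e-02]
(np.float64(319.35774397759417), np.float64(236.01232942780112))
(np.float64(319.74730902154204), np.float64(90.40216428517482))
(array([0.57358893, 0.24945146, 0.31914876]), array([-0.3377895 ,  0.02029865, -0.94108069]))
```

View pics/wrist1.png

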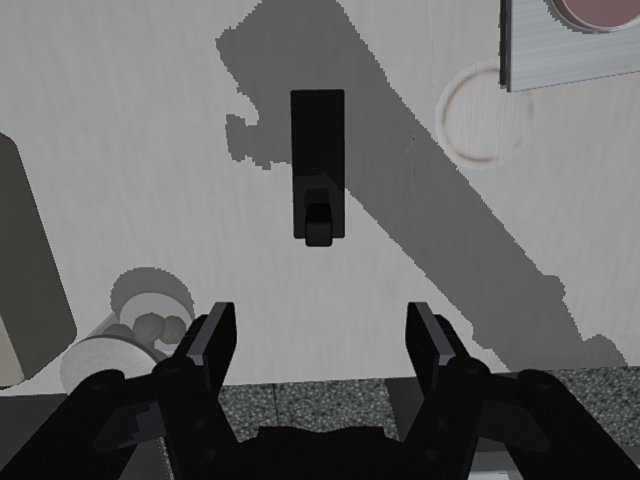

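The wrist view shows the post top at (319,234), within 2 px of prediction, and the wedge tip centred at (318,90), aligned with the tool. Descending and gripping.

Request:
play_rows --series '[[[0,0,0.04,0,0,0],[0,0,0.04,0,0,0],[0,0,0.035,0,0,0],[0,0,0.027,0,0,0],[0,0,0,0,0,0],[0,0,0,0,0,0]]]'

```text
t: 6.82
eef_pos: [0.4894, 0.2545, 0.0573]
orientation: [-3.141, -0.001, -0.059]
ft_force: [0.5, -0.7, 0.5]
opening: 0.0725
grasp_force: 0.0
```

Request:
play_rows --series '[[[0,0,0,0,0,0],[0,0,0,0,0,0],[0,0,0,0,0,0],[0,0,0,0,0,0],[0,0,0,0,0,0],[0,0,0,0,0,0],[0,0,0,0,0,0],[0,0,0,0,0,0]]]' --grip 0 --squeeze 50

```text
t: 7.82
eef_pos: [0.4888, 0.2546, 0.0568]
orientation: [3.142, -0.001, -0.059]
ft_force: [-1.2, -0.8, 5.6]
opening: 0.0198
grasp_force: 51.8
```

Request:
play_rows --series '[[[0,0,-0.008,0,0,0],[-0.025,0,0,0,0,-0.075],[-0.025,0,0,0,0,-0.075],[0,0.035,0,0,0,0],[0,0.035,0,0,0,0],[0,0.035,0,0,0,0],[0,0.035,0,0,0,0],[0,0.035,0,0,0,0],[0,0.035,0,0,0,0],[0,0.035,0,0,0,0]]]'

```text
t: 9.07
eef_pos: [0.4604, 0.0104, 0.0642]
orientation: [3.142, 0.0, 0.091]
ft_force: [0.2, -0.2, -1.2]
opening: 0.0195
grasp_force: 50.9
```

Request:
play_rows --series '[[[0,0,0,0,0,0],[0,0,0,0,0,0],[0,0,0.003,0,0,0],[0,0,0.003,0,0,0],[0,0,0,0,0,0]]]'

```text
t: 9.7
eef_pos: [0.4603, 0.012, 0.0579]
orientation: [-3.141, 0.001, 0.092]
ft_force: [0.4, -0.6, -1.2]
opening: 0.0195
grasp_force: 50.8
```

```bash
python3 - <<'E'
from h import *
st=bot.state(); print(st['eef_pos'],st['orientation'],st['ft_force'])
a=.0905;R=np.array([[np.cos(a),-np.sin(a)],[np.sin(a),np.cos(a)]])
print('stand xy',R.T@(st['eef_pos'][:2]-[.5864,.0163]))
w=grab('wrist'); cv2.imwrite('pics/wrist2.png',w['color']); grab('side')
for p in [(-.0,0,.0),(-.025,0,.003),(0,.08,.011),(0,-.08,.011)]:
  q=R@p[:2]+[.5864,.0163]; print(p,proj(w,(*q,p[2])))
E
```

```text
[0.46034349 0.0120282  0.05786762] [-3.14137105e+00  9.07246625e-04  9.19088506e-02] [ 0.36172104 -0.58580104 -1.24080208]
stand xy [-0.12592672  0.00713823]
(-0.0, 0, 0.0) (np.float64(339.2405055495392), np.float64(9.15129033724864))
(-0.025, 0, 0.003) (np.float64(338.4931519919961), np.float64(72.10849083227242))
(0, 0.08, 0.011) (np.float64(140.78230991258943), np.float64(1.4227487682604476))
(0, -0.08, 0.011) (np.float64(540.2142199017005), np.float64(2.4435348535991466))
```

View pics/wrist2.png

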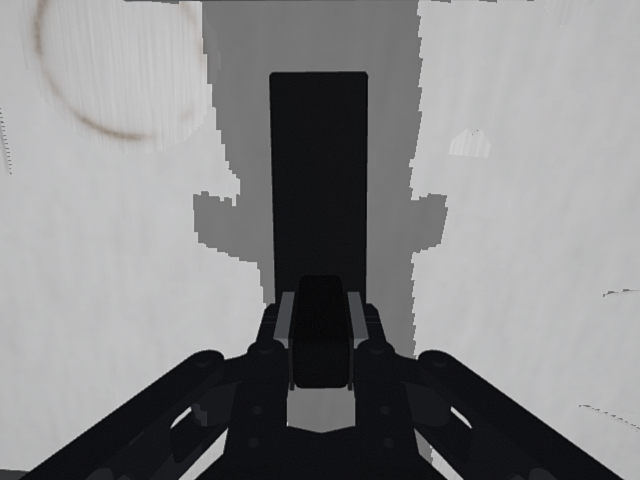

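The tip is at (319,72), about 25 mm in front of the plate edge at the top of the image, and 7 mm left of the middle. I'll correct sideways and set it down.

Request:
play_rows --series '[[[0,0.007,0,0,0,0],[0,0,0.001,0,0,0],[0,0,0.001,0,0,0],[0,0,0,0,0,0]]]'

```text
t: 10.3
eef_pos: [0.4614, 0.0041, 0.0568]
orientation: [3.141, 0.0, 0.09]
ft_force: [-2.3, -0.8, 5.2]
opening: 0.0192
grasp_force: 51.5
```

Request:
play_rows --series '[[[0,0,0.0005,0,0,0],[0,0,0,0,0,0],[0,0,0,0,0,0]]]'

```text
t: 10.68
eef_pos: [0.4614, 0.0041, 0.0568]
orientation: [3.14, 0.0, 0.091]
ft_force: [-4.6, -0.9, 10.6]
opening: 0.0193
grasp_force: 52.5
```

Request:
play_rows --series '[[[0.008,0,0,0,0,0],[0.008,0,0,0,0,0],[0.008,0,0,0,0,0],[0.008,0,0,0,0,0],[0.008,0,0,0,0,0],[0.008,0,0,0,0,0],[0.008,0,0,0,0,0],[0,0,0,0,0,0],[0,0,0,0,0,0]]]'

```text
t: 11.8
eef_pos: [0.5162, 0.0096, 0.0566]
orientation: [3.141, 0.003, 0.091]
ft_force: [-6.9, -0.5, 10.5]
opening: 0.0193
grasp_force: 52.7
```

Request:
play_rows --series '[[[0.003,0,0,0,0,0],[0.003,0,0,0,0,0],[0,0,0,0,0,0],[0,0,0,0,0,0]]]'

```text
t: 12.3
eef_pos: [0.521, 0.01, 0.0566]
orientation: [3.14, 0.005, 0.091]
ft_force: [-8.9, -0.7, 15.1]
opening: 0.0197
grasp_force: 53.1
```

Request:
play_rows --series '[[[0.003,0,0,0,0,0],[0.003,0,0,0,0,0],[0,0,0,0,0,0],[0,0,0,0,0,0]]]'

```text
t: 12.8
eef_pos: [0.5263, 0.0105, 0.0566]
orientation: [3.14, 0.007, 0.091]
ft_force: [-12.8, -1.8, 17.3]
opening: 0.0195
grasp_force: 53.4
```

```bash
python3 - <<'E'
from h import *
st=bot.state()
a=.0905;R=np.array([[np.cos(a),-np.sin(a)],[np.sin(a),np.cos(a)]])
print('stand xy',R.T@(st['eef_pos'][:2]-[.5864,.0163]),st['ft_force'])
s=grab('side'); cv2.imwrite('pics/side2.png',cv2.resize(s['color'][200:320,200:340],None,fx=5,fy=5))
E
```

```text
stand xy [-0.06032812 -0.00033149] [-12.83140483  -1.83700352  17.34303367]
```

View pics/side2.png

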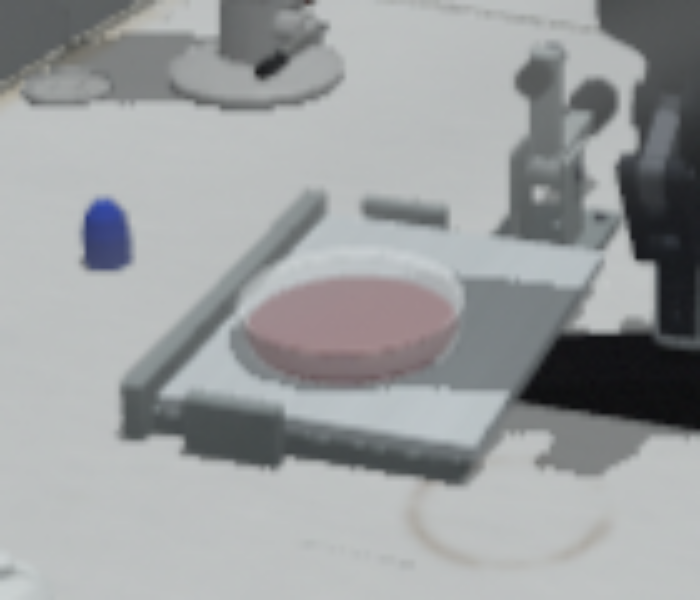

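The side picture shows plate and dish in place, with the clamp still back and the wedge entering at the middle of the front edge (520,370). Friction on the bench has built up, so I'll ease the downward press a little and go on in small steps.

Request:
play_rows --series '[[[0,0,-0.0006,0,0,0],[0,0,0,0,0,0],[0,0,0,0,0,0]]]'

```text
t: 13.22
eef_pos: [0.5263, 0.0105, 0.0567]
orientation: [3.141, 0.007, 0.091]
ft_force: [-10.5, -1.0, 12.8]
opening: 0.0194
grasp_force: 52.7
```

Request:
play_rows --series '[[[0.003,0,0,0,0,0],[0.003,0,0,0,0,0],[0,0,0,0,0,0],[0,0,0,0,0,0]]]'

```text
t: 13.72
eef_pos: [0.5295, 0.0107, 0.0566]
orientation: [3.14, 0.013, 0.091]
ft_force: [-20.6, -0.9, 21.5]
opening: 0.0195
grasp_force: 54.0
```

Request:
play_rows --series '[[[0.003,0,0,0,0,0],[0.003,0,0,0,0,0],[0,0,0,0,0,0],[0,0,0,0,0,0]]]'

```text
t: 14.22
eef_pos: [0.5342, 0.0112, 0.0566]
orientation: [3.139, 0.016, 0.091]
ft_force: [-23.4, -3.0, 25.0]
opening: 0.0194
grasp_force: 54.3
```

```bash
python3 - <<'E'
from h import *
st=bot.state()
a=.0905;R=np.array([[np.cos(a),-np.sin(a)],[np.sin(a),np.cos(a)]])
print('stand xy',R.T@(st['eef_pos'][:2]-[.5864,.0163]),st['ft_force'])
o=load('side')['color'];s=grab('side')['color']
f=lambda i,r:np.float64(cv2.cvtColor(i[r[0]:r[1],r[2]:r[3]],6))
for n,r in [('frontleft',(280,302,270,305)),('right front',(245,262,305,322)),('rearstop',(270,292,222,250)),('sidestop',(276,294,236,258))]:
    print(n,cv2.phaseCorrelate(f(o,r),f(s,r),cv2.createHanningWindow((r[3]-r[2],r[1]-r[0]),cv2.CV_64F)))
for p in [(0,.085),(0,-.085)]:
    q=R@p+[.5864,.0163]; print([np.array(proj(load('side'),(*q,z))).round(1) for z in (.019,.022)])
E
```

```text
stand xy [-0.05246549 -0.00037838] [-23.40771384  -2.97387367  25.04373581]
frontleft ((-0.672936214649841, -0.26053652338899624), 1.0372151932192415)
right front ((-0.31723909172072773, -0.6763000173982459), 1.0091828084238295)
rearstop ((-0.6054887005664504, -0.22704783368295267), 0.9503011647164824)
sidestop ((-0.0038265393578420515, -0.17497422165464194), 0.9574193903503959)
[array([294. , 288.5]), array([293.9, 287.1])]
[array([320.4, 249.5]), array([320.4, 248.2])]
```

Lifting has begun, but the downward force is climbing as the tool pitches nose-down. I'll take out that tilt and ease the press.

Request:
play_rows --series '[[[0,0,-0.0005,0,0.012,0],[0,0,-0.0005,0,0,0],[0,0,0,0,0,0],[0,0,0,0,0,0]]]'

```text
t: 14.78
eef_pos: [0.5344, 0.0112, 0.0565]
orientation: [3.14, 0.003, 0.091]
ft_force: [-19.6, -1.3, 17.3]
opening: 0.0198
grasp_force: 53.2
```

```bash
cat > m.py <<'E'
from h import *
st=bot.state()
a=.0905;R=np.array([[np.cos(a),-np.sin(a)],[np.sin(a),np.cos(a)]])
print('stand xy',R.T@(st['eef_pos'][:2]-[.5864,.0163]),st['orientation'],st['ft_force'],st['moment'])
E
python3 m.py
```

```text
stand xy [-0.05225157 -0.00036531] [3.1401636  0.00348637 0.09070434] [-19.55661563  -1.32218092  17.27584589] [-0.371535    4.07172992  0.01307512]
```

Request:
play_rows --series '[[[0,0,-0.0007,0,0,0],[0,0,-0.0003,0,0,0],[0,0,0,0,0,0]]]'

```text
t: 15.15
eef_pos: [0.5367, 0.0114, 0.0566]
orientation: [3.141, -0.002, 0.091]
ft_force: [-7.4, -0.4, 0.7]
opening: 0.0194
grasp_force: 51.2
```

Request:
play_rows --series '[[[0.003,0,0,0,0.002,0],[0.002,0,0,0,0.002,0],[0,0,0,0,0,0],[0,0,0,0,0,0]]]'

```text
t: 15.65
eef_pos: [0.5417, 0.0119, 0.0566]
orientation: [3.141, -0.006, 0.091]
ft_force: [-7.3, -1.0, 1.5]
opening: 0.0196
grasp_force: 51.1
```

```bash
python3 m.py
```

```text
stand xy [-0.04491717 -0.00031677] [ 3.14149588 -0.00617851  0.09074251] [-7.33984796 -0.95319469  1.54549362] [-0.28448078  2.02229083 -0.00881854]
```

Forces are small now, and the TCP sits at x ≈ −45 mm. I'll verify the lift against the first pictures.

```bash
python3 - <<'E'
from h import *
o=cv2.imread('pics/side0.png'); ss=[grab('side')['color'].astype(float) for _ in range(2)]; s=np.mean(ss,0).astype(np.uint8)
a=cv2.resize(o[250:310,255:325],None,fx=5.5,fy=5.5,interpolation=2); b=cv2.resize(s[250:310,255:325],None,fx=5.5,fy=5.5,interpolation=2)
cv2.imwrite('pics/cmp.png',np.hstack([a,b]))
go,gs=[cv2.cvtColor(i,6).astype(float) for i in (o,s)]
for c in (268,274,280,286,290): print(c,go[280:298,c].astype(int),gs[280:298,c].astype(int))
E
python3 m.py
```

```text
268 [188 189 189 189 180 142 108 103  84  71  69  67  76 164 189 188 188 188] [194 193 193 192 156 113 111  96  78  73  71  70  78 167 193 192 192 192]
274 [188 187 188 187 188 178 141 108 102  90  76  70  70  77 165 190 189 189] [191 191 191 190 187 152 112 112  96  86  79  71  71  80 169 194 194 194]
280 [187 188 189 189 189 190 181 143 109 103  89  75  71  69  78 164 189 189] [192 193 194 194 194 188 150 111 108  94  80  74  72  72  80 161 190 193]
286 [190 190 190 190 191 191 192 182 145 111 104  90  76  70  69  74 148 177] [195 195 195 195 196 196 185 147 113 106  92  85  79  73  71  76 152 182]
290 [191 191 191 191 191 189 189 189 163 120 107  99  81  68  69  69  93 165] [194 194 193 193 192 192 193 165 120 110  98  86  77  72  71  71  96 170]
stand xy [-0.04493839 -0.00031085] [ 3.14151873 -0.00611907  0.09077547] [-7.3769898  -0.98648318  0.89367525] [-0.21942223  2.05475199  0.00276956]
```

View pics/cmp.png

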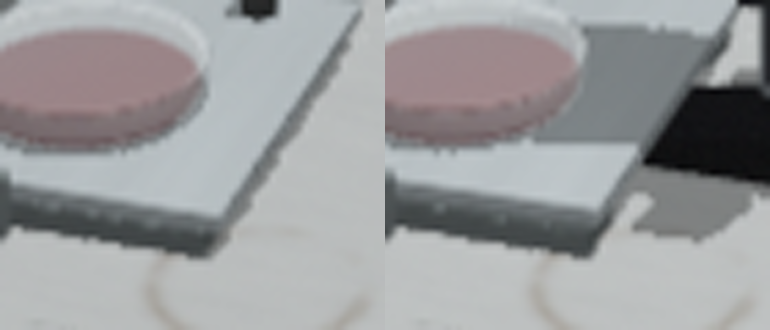

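The comparison shows the plate's front-left top edge up about 1 px (≈2.2 mm), with the dish unmoved. I'll add 4 mm more.

Request:
play_rows --series '[[[0.002,0,0,0,0,0],[0.002,0,0,0,0,0],[0,0,0,0,0,0],[0,0,0,0,0,0],[0,0,0,0,0,0]]]'

```text
t: 16.38
eef_pos: [0.5459, 0.0123, 0.0566]
orientation: [-3.142, -0.007, 0.091]
ft_force: [-6.9, -1.1, -1.1]
opening: 0.0196
grasp_force: 51.0
```

```bash
python3 m.py; python3 - <<'E'
from h import *
o=cv2.imread('pics/side0.png'); s=grab('side')['color']
go,gs=[cv2.cvtColor(i,6).astype(float) for i in (o,s)]
def cross(g,c,r0,r1):
    v=g[r0:r1,c]; i=np.argmax(v<150); return r0+i-1+(v[i-1]-150)/(v[i-1]-v[i])
for c in (284,286,288,290,292): print(c,cross(go,c,278,296)-cross(gs,c,278,296))
E
```

```text
stand xy [-0.04068272 -0.00027557] [-3.1415039  -0.00673012  0.09075843] [-6.86017837 -1.14475074 -1.1379475 ] [-0.25614537  1.87558751 -0.01436616]
284 1.1750000000000114
286 1.455773955773907
288 1.274895646988682
290 1.2547065337763001
292 1.515444015444018
```

```bash
python3 -c "
from workcell import bot
print(bot.finish_job())"
```

```text
the job is handed in; nothing more can be done
None
```

The job is handed in but the verdict was not reported: the clamp is fully back, and the wedge is still gripped flat under the middle of the plate's front edge, which it lifts about 3 mm (measured on the left end only; the right was not measured).

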